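# Wedge a lens stage off its rests and hold it

### The job

Take the orange wedge by its grip block and, keeping it flat on the bench, push its thin end straight in under the yellow middle of the tilting lens stage's front bar, until the wedge just lifts the stage plate off its two rest pads: about 4 mm at the bar, not less than 2 and not more than 6. Lift the plate with the wedge only, keeping the gripper off it, and finish still holding the wedge in the gripper with the plate up, so that a colleague can change the pads. Leave the other things on the bench where they are.

Things in the scene. Friction and masses are not known exactly. Their poses are not given: they have to be found in the camera images.
- wedge: Loose orange wedge, 157 x 30 mm, about 0.17 kg. Origin on its underside (z=0 lying flat) under the grip block's centre; +x to the thin end, z up. Grip block 30 long (x), 26 wide (y), 54 high: take it across y from above. A shank 30 wide, 30 high runs from x=-17 to +40 mm; then the ramp falls evenly to 5 mm high at the thin end, x=+140 (1 mm of height in 4 of length).
- wedge_nose (a point): Middle of the wedge's thin end, on its underside; 140 mm along +x from the wedge's origin.
- stage_base: Fixed dark base of the lens stage. Origin on the bench top, right under the middle of the plate's front bar; +x level from the bar to the hinge (the way to push the wedge), y along the bar. Side rails at y=-55 and +55 mm, 18 wide, 12 high, x=-2 to 158, with black rest pads 20 mm behind the bar. Between them bare bench, 92 mm wide, open back to x=128.
- stage_plate: Plate hinged 145 mm behind its round front bar (10 mm thick, 116 long, yellow 24 mm either side of the middle); falls back by its weight. Origin: middle of the bar, on its axis; z 25 mm at rest, 29 for 4 mm of lift. The ramp meets the bar when the thin end is some 60 mm past it; then 4 mm of push lifts 1, against 5 to 15 N. Plate 126 wide, top at 30 mm; lens post 125 high, 95 behind the bar.
- vial_blue: Bystander: white vial with blue cap, 30 x 30 x 52 mm, origin under its centre.
- vial_red: Bystander: white vial with red cap, 30 x 30 x 52 mm, origin under its centre.
- dropper: Bystander: brown dropper bottle, 30 x 30 x 96 mm, origin under its centre.
- dish: Bystander: flat clear dish, 61 mm across, 14 mm high, origin under its centre.
- tweezers: Bystander: steel tweezers lying flat, 14 x 124 x 8 mm, origin under the centre.
Things that resemble listed ones, but are neither listed nor needed, are in the scene too. Of the things that look like the wedge, the larger one is meant.

How it is judged:
By the outcome, as a careful person would: the job done as asked, in the order asked, and still so for the second after the job is handed in, while the arm keeps its last pose, push and grip.
It also fails if it takes over 45 s, if anything falls off the work surface, if the arm or the gripper's body presses on something with over 40 N, if the wrist force passes 120 N, or if a joint passes its speed limit or range.

### The arm

A 6-joint arm with a two-finger parallel gripper is mounted at the origin on a cart in front of the work surface, level with it; the furniture and walls round the work are solid. World frame = base frame: x ahead of the robot, y to its left, z up, the work surface at z = 0. Lengths are in mm, angles in rad, forces in N, time in s.
With the tool pointing down it reaches from about 275 to 750 mm from the base axis. Payload 10.2 kg.
Tool frame: the origin (TCP) lies on the centre line of the jaws, within the pads' length; the fingertips stand 19 mm ahead of it and the grasp point (between the pads) is the TCP; z points along the fingers, y is the line along which they close (so a half turn about z gives the same grasp; the last joint's range is limited). The gripper opens to 85 mm and grips with 20 to 120 N. Pads are 22 mm wide; open, the fingers measure 114 mm over their backs; the gripper's body (76 mm by 85 mm) begins 54 mm behind the grasp point. The pads swing forward as they close: fully open they stand 13 mm farther back than shut.
Start: joints at [-1.569, 0.313, 1.498, -0, 1.331, -0.223], TCP at [117.015, -511.8, 250.294] pointing down, gripper open.
Joint ranges: [-2.94, 2.94], [-0.97, 2.17], [0.19, 2.56], [-1.23, 4.37], [0.02, 3.11], [-2.88, 2.88]. Speed limits (rad/s): [2.39, 2.39, 3.01, 3.14, 3.14, 3.14].

### API

Orientations are given as a unit quaternion [w, x, y, z].
In Python, from rig import sense, capture, finish_job, regions_of, mark_of gives the robot as it stands.
- The arm moves only by the tool jog_arm, never from a script. Its argument "series" is text: rows parted by semicolons, each of 7 numbers parted by spaces: the shift along the tool's x, y, z in units of 0.4 m (1.0 is 0.4 m), then the turn, a rotation vector about the tool's x, y, z in units of pi/2 rad (1.0 is pi/2 rad), then the opening, from -1 (shut) to 1 (fully open). A call has 1 to 20 rows; each row is the pose to reach, as a shift and turn from the pose commanded when the call began, along the tool's axes at that moment; what a row does not reach only later rows make up. A row lasts 1/8 s, in which the tool goes at most 62.5 mm and 10.7 degrees, less where a joint would pass 70% of its speed; a pose out of reach is approached as far as the arm can. A call with a number of a shift or a turn outside -1 to 1 is refused whole. A call with a gripper value outside its range is refused whole. The fingers move at their own pace and stop on an object; "grip_force" is the grip in N (left out, the last holds). Time passes only in rows, so rows that repeat a pose let the fingers close. It gives the time, the measured TCP pose, the force, the opening and the grip force at its end, in the units of the state.
- sense(): the state, without advancing time (a new reading comes with each control period).
- capture(name): name is "scene" or "top"; returns a dict with "img" (400x640x3 uint8, red, green, blue), "intrinsics" (3x3 intrinsics, pixels), "R" (3x3) and "t" (3): a world point X has camera coordinates R X + t. Camera axes: x right, y down, z forward; pixel columns grow to the right and rows downward; lengths in mm; the calibration is good to about 2 mm. A picture is of the moment at which its call begins. There is no depth.
- finish_job(): hands the job in; it is judged then, once.
Trained networks look in a picture, given as the dict that the camera call returned (one of the last four; its "shot" number tells which), for a name from the list of things; names that differ only in an ending like _2 or _b are one class to them, and where a whole thing is asked for, a point or a joint stands for the part that bears it (a point fixed in the world has none). Each returns a list of dicts, best first, with "confidence" (0 to 1); they miss things now and then, are a little off and sometimes report something else, mostly with a low value. They report only what shows in the picture. A call takes as long as a camera call. They do not tell look-alikes from the thing itself.
- regions_of(label, picture): "region" (400x640 bool, what is visible of it) and "point" ([row, column] in pixels, amid what is visible of it).
- mark_of(label, picture): "point" ([row, column] in pixels: a listed point, or the origin of a listed thing).
The state is a dict: "time_s": time; "joints": joint angles; "dq": joint speeds; "tau": joint torques, N m; "eef_pos": TCP position; "ee_rot": TCP orientation; "force": force on the tool from outside, world axes, zero at the start; "wrist_torque": the same for the moment, N m; "grip_width": opening from 0.0 (shut) to 1.0 (fully open); "grip_force": force on a finger pad.
Only numpy, scipy, OpenCV 4.12 (cv2) and the standard library are available. Lean on these libraries where they do the work, as an engineer would, in place of code of your own. Each camera call takes 0.05 s, during which the arm holds its last target. There are 200 camera calls.

## Working session

There is one attempt and no reset: what is moved stays moved. The work goes in short steps, Python scripts to look and compute and a tool call to move; the robot and the scene stay as the last step left them, time stands still between calls to the robot, and variables do not carry over. Pictures are saved under pics/ and viewed, at most 10 in all, crops included, and the job is handed in when it is done.

Besides the shell and the picture viewer there is one more tool, called after "Request:" as name(argument=value, ...), one argument or row to a line, values as JSON. jog_arm: Moves the arm, as the interface text tells. Shifts and turns lie within -1 to 1; 1 stands for 0.4 m of shift or pi/2 rad of turn. Its arguments: {"type":"object","properties":{"series":{"type":"string"},"grip_force":{"type":"number"}},"required":["series"]}

```bash
mkdir -p pics; cat > h.py <<'E'
import numpy as np, cv2
from rig import sense, capture, finish_job, regions_of, mark_of
def ray(c,p):
    R=np.array(c["R"]);t=np.array(c["t"]);K=np.array(c["intrinsics"])
    d=R.T@np.linalg.solve(K,[p[1],p[0],1]); return -R.T@t,d
def atz(c,p,z=0):
    o,d=ray(c,p); return o+d*(z-o[2])/d[2]
def tri(c1,p1,c2,p2):
    o1,d1=ray(c1,p1);o2,d2=ray(c2,p2)
    s=np.linalg.lstsq(np.c_[d1,-d2],o2-o1,rcond=None)[0]
    a,b=o1+s[0]*d1,o2+s[1]*d2
    return (a+b)/2,np.linalg.norm(a-b)
def proj(c,X):
    q=np.array(c["intrinsics"])@(np.array(c["R"])@np.array(X)+np.array(c["t"])); return q[[1,0]]/q[2]
def save(n,img,s=1):
    cv2.imwrite("pics/"+n,cv2.resize(np.ascontiguousarray(img[:,:,::-1]),None,fx=s,fy=s,interpolation=cv2.INTER_CUBIC))
E
python3 - <<'E'
from h import *
np.set_printoptions(precision=1,suppress=True)
a=capture("scene");b=capture("top")
save("scene.png",a["img"],1.25);save("top.png",b["img"],1.25)
for l in ["wedge","wedge_nose","stage_base","stage_plate","vial_blue","vial_red","dropper","dish","tweezers"]:
    for n,c in(("scene",a),("top",b)):
        print(l,n,[(np.array(m["point"]),round(m["confidence"],2),atz(c,m["point"],25 if l=="stage_plate" else 0)[:2]) for m in mark_of(l,c)])
print(sense())
print(*[-np.array(c["R"]).T@np.array(c["t"]) for c in(a,b)])
E
```

```text
wedge scene [(array([192. , 366.5]), 0.8, array([463.3,  31.8])), (array([183.8, 397.8]), 0.79, array([428.5, -73.5]))]
wedge top [(array([214.4, 379.4]), 0.91, array([472.9,  29.8]))]
wedge_nose scene [(array([222.3, 347.5]), 0.56, array([400.5, 173.1])), (array([161.5, 386.4]), 0.56, array([ 538.1, -142.4]))]
wedge_nose top [(array([237.2, 340.6]), 0.94, array([397.8, 167.9])), (array([195.7, 427.7]), 0.79, array([ 533.6, -142.8]))]
stage_base scene [(array([225. , 249.5]), 0.81, array([570.8, 387.4]))]
stage_base top [(array([190.2, 277.4]), 0.66, array([569.2, 384.8]))]
stage_plate scene [(array([220. , 250.2]), 0.83, array([561.5, 388.1]))]
stage_plate top [(array([188.7, 276.4]), 0.66, array([570.5, 384.9]))]
vial_blue scene [(array([298. , 186.8]), 0.83, array([453.4, 636. ]))]
vial_blue top [(array([231. , 203.8]), 0.56, array([433.4, 642.6]))]
vial_red scene [(array([275.4, 204.8]), 0.63, array([487.4, 571.3])), (array([291.6, 223.3]), 0.57, array([414.6, 562.7]))]
vial_red top [(array([215. , 225.4]), 0.5, array([487. , 567.7]))]
dropper scene [(array([261.7, 188.1]), 0.85, array([555.5, 581. ])), (array([217.9, 351.5]), 0.68, array([406.6, 151.5]))]
dropper top []
dish scene [(array([292.4, 226.1]), 0.71, array([408.2, 559. ]))]
dish top [(array([233.5, 224.4]), 0.5, array([422.6, 570.8]))]
tweezers scene [(array([262.4, 188.2]), 0.6, array([553.2, 582. ]))]
tweezers top [(array([225.1, 457. ]), 0.56, array([ 427.6, -237.7]))]
{'time_s': 1.0, 'joints': array([-1.6,  0.3,  1.5,  0. ,  1.3, -0.2]), 'dq': array([-0.,  0., -0.,  0.,  0., -0.]), 'tau': array([  0. , -41.2, -26. ,  -0. ,   0. ,   0. ]), 'eef_pos': array([ 117. , -511.8,  250.3]), 'ee_rot': array([0. , 1. , 0.1, 0. ]), 'force': array([0.1, 0.1, 0. ]), 'wrist_torque': array([-0.,  0.,  0.]), 'grip_force': 0.0, 'grip_width': 1.001746664004071}
[-205.5  801.5  771.2] [ 367.3  216.1 1270.5]
```

View pics/scene.png

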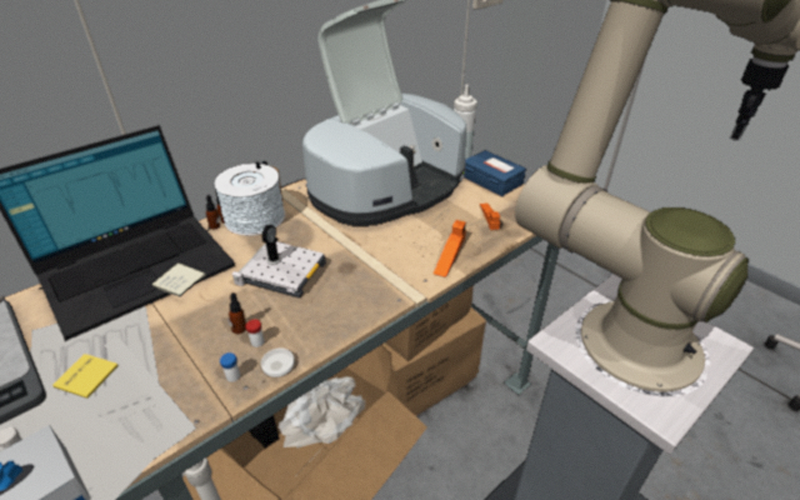

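View pics/top.png

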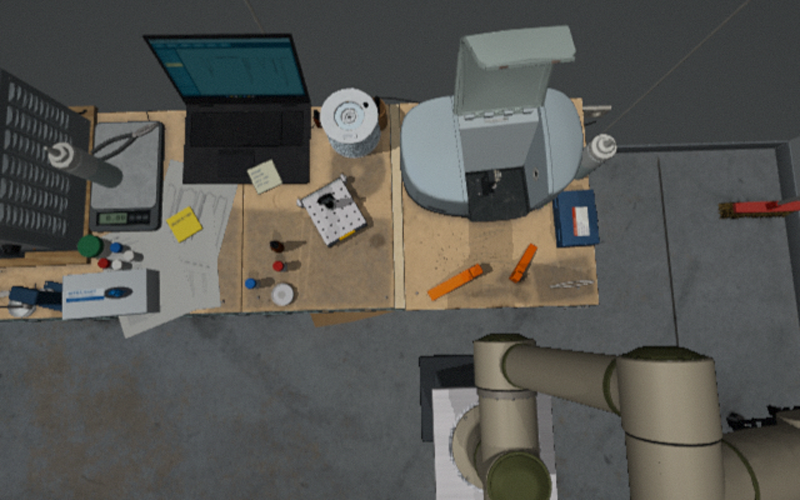

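The scene shows two orange wedges. The larger is at scene (360,200), top (364,226) in native pixels, with its nose toward +y. The smaller is at scene (392,172), top (419,210). The stage has its yellow bar middle at top (278,189), scene (250,220). Next I'll crop in close and fit models to the colour masks.

```bash
cat > fit.py <<'E'
from h import *
from scipy.optimize import minimize
# wedge silhouette from convex pieces (local pts, half width)
def box(x0,x1,w,h0,h1=None):
    h1=h0 if h1 is None else h1
    return np.array([[x,y,z] for x,h in((x0,h0),(x1,h1)) for y in(-w,w) for z in(0,h)])
PIECES=[box(-17,40,15,30),box(40,140,15,30,5),box(-15,15,13,54)]
def place(P,q):
    c,s=np.cos(q[2]),np.sin(q[2]); return np.c_[P[:,0]*c-P[:,1]*s+q[0],P[:,0]*s+P[:,1]*c+q[1],P[:,2]+(q[3] if len(q)>3 else 0)]
S=8
def sil(c,q,r,pieces):
    m=np.zeros(((r[1]-r[0])*S,(r[3]-r[2])*S),np.uint8)
    for P in pieces:
        p=np.array([proj(c,X) for X in place(P,q)])
        xy=np.c_[(p[:,1]+.5-r[2])*S-.5,(p[:,0]+.5-r[0])*S-.5]
        cv2.fillConvexPoly(m,cv2.convexHull(np.round(xy*16).astype(np.int32)),1,shift=4)
    return cv2.resize(m.astype(np.float32),(r[3]-r[2],r[1]-r[0]),interpolation=cv2.INTER_AREA)
def soft(c,r):  # orange alpha
    i=c["img"][r[0]:r[1],r[2]:r[3]].astype(float)
    sat=(i[...,0]-i[...,2])/(i.max(2)+1)
    return np.clip((sat-.5)/.3,0,1)
def fit(views,q0,pieces=PIECES):
    ms=[soft(c,r) for c,r in views]
    f=lambda q:sum(np.abs(sil(c,q,r,pieces)-m).sum() for (c,r),m in zip(views,ms))
    best=min((minimize(f,np.array(q0)+d,method="Nelder-Mead",options=dict(initial_simplex=np.array(q0)+d+np.vstack([np.zeros(len(q0)),np.diag([8,8,.1,6][:len(q0)])]),maxiter=300)) for d in (np.zeros(len(q0)),np.array([4,-4,.05,0][:len(q0)]))),key=lambda s:s.fun)
    return best.x,best.fun,[m.sum() for m in ms]
E
python3 - <<'E'
from fit import *
np.set_printoptions(precision=3,suppress=True)
a=capture("scene");b=capture("top")
va=(a,(170,228,335,380));vb=(b,(205,245,335,396))
q0=[473,30,np.arctan2(138,-75)]
for v in([va,vb],[va],[vb]):print(fit(v,q0))
print("z free",fit([va,vb],q0+[0]))
yl=[]
for c,r in((a,(200,240,225,275)),(b,(175,205,262,300))):
    i=c["img"].astype(int);m=(i[...,0]-i[...,2]>90)&(i[...,1]>i[...,0]*.6);k=np.zeros_like(m);k[r[0]:r[1],r[2]:r[3]]=m[r[0]:r[1],r[2]:r[3]]
    p=np.argwhere(k);yl.append(p.mean(0));print("yellow",p.mean(0),len(p))
    if len(p)>3:
        w=np.array([atz(c,x,25)[:2] for x in p]);u=np.linalg.svd(w-w.mean(0))[2][0];print(w.mean(0),u)
print(tri(a,yl[0],b,yl[1]))
A=cv2.resize(a["img"][185:240,180:260],(800,550),interpolation=cv2.INTER_CUBIC)
B=cv2.resize(b["img"][135:205,235:305],(590,590),interpolation=cv2.INTER_CUBIC)
C=cv2.resize(a["img"][165:225,335:415],(800,600),interpolation=cv2.INTER_CUBIC)
save("st_s.png",A);save("st_t.png",B);save("w.png",C)
E
```

```text
(array([463.153,  33.716,   2.045]), np.float64(95.512936771507), [np.float64(488.77846713104674), np.float64(415.8361720861544)])
(array([466.765,  33.527,   2.07 ]), np.float64(70.73265373628331), [np.float64(488.77846713104674)])
(array([462.762,  33.627,   2.04 ]), np.float64(15.022700896521894), [np.float64(415.8361720861544)])
z free (array([463.302,  33.329,   2.043,  -1.361]), np.float64(95.63491902512244), [np.float64(488.77846713104674), np.float64(415.8361720861544)])
yellow [216.297 249.541] 37
[575.835 380.738] [-0.485  0.875]
yellow [187.448 277.517] 29
[574.812 380.924] [-0.484  0.875]
(array([574.861, 381.049,  25.671]), np.float64(0.5181700115837394))
```

View pics/st_s.png

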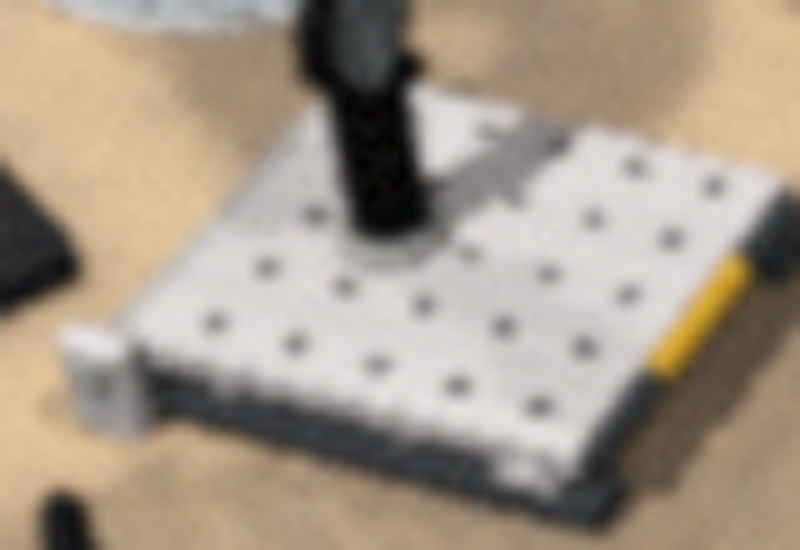

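View pics/st_t.png

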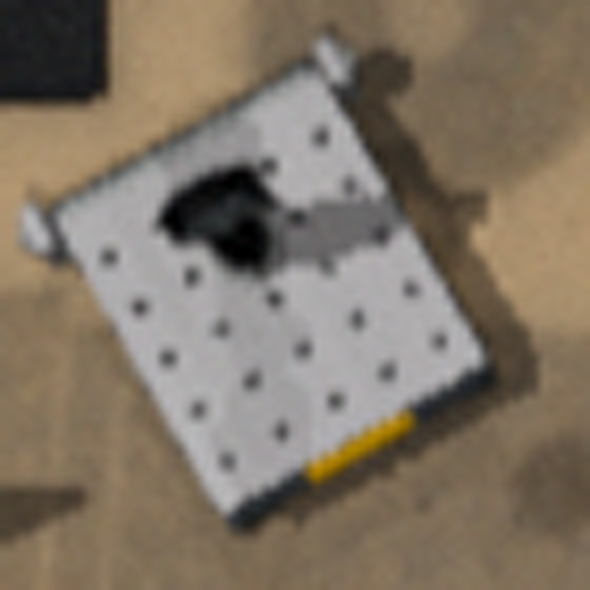

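View pics/w.png

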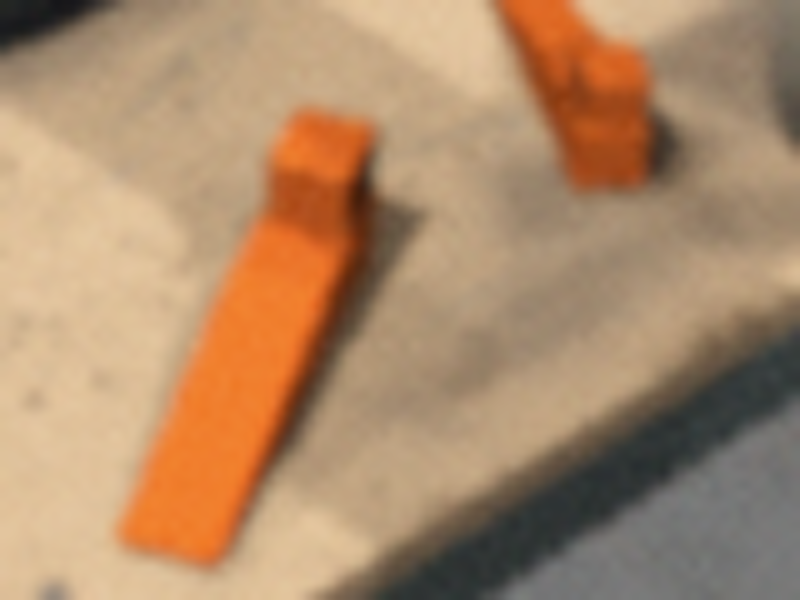

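The close crop confirms the larger wedge: block at crop (320,170), thin end at (170,550), pointing toward +y. The smaller look-alike is at top right. The stage crops show the yellow bar middle clearly. Next I'll refine the masks and headings and work out the first move.

```bash
cat >> h.py <<'E'
from scipy.spatial.transform import Rotation as Ro
def tool():
    s=sense(); q=s["ee_rot"]; return s,Ro.from_quat([q[1],q[2],q[3],q[0]])
def target(yaw): # tool down, tool x at yaw
    return Ro.from_euler("z",yaw)*Ro.from_euler("x",np.pi)
def delta(pos,yaw):
    s,R=tool(); sh=R.inv().apply(np.array(pos)-s["eef_pos"])/400; tr=(R.inv()*target(yaw)).as_rotvec()/(np.pi/2)
    return np.round(sh,4),np.round(tr,4)
E
python3 - <<'E'
from fit import *
np.set_printoptions(precision=3,suppress=True)
a=capture("scene");b=capture("top")
for c,r in((a,(170,228,335,380)),(b,(205,245,335,396))):
    m=soft(c,r); w=regions_of("wedge",c); print([x["region"].sum() for x in w],m.sum())
    K=cv2.dilate((m>.95).astype(np.uint8),np.ones((3,3)))
    i=c["img"][r[0]:r[1],r[2]:r[3]].astype(float);sat=(i[...,0]-i[...,2])/(i.max(2)+1)
    print("bg sat pct",np.percentile(sat,[5,25,50,75,95]))
import fit as F
def soft2(c,r):
    i=c["img"][r[0]:r[1],r[2]:r[3]].astype(float); sat=(i[...,0]-i[...,2])/(i.max(2)+1)
    m=np.clip((sat-.5)/.3,0,1); n,l,st,_=cv2.connectedComponentsWithStats((m>.5).astype(np.uint8)); k=1+st[1:,4].argmax()
    return m*cv2.dilate((l==k).astype(np.uint8),np.ones((3,3)))
F.soft=soft2
va=(a,(170,228,335,380));vb=(b,(205,245,335,396));q0=[463,33,2.04]
for v in([va,vb],[va],[vb]):
    r=fit(v,q0);print(r, r[0][:2]+140*np.array([np.cos(r[0][2]),np.sin(r[0][2])]))
for c,r in(va,vb):
    p=np.argwhere(soft2(c,r)>.5)+[r[0],r[2]]; w=np.array([atz(c,x,0)[:2] for x in p]); e=w@[np.cos(2.04),np.sin(2.04)]; k=e>np.percentile(e,98); print("nose end",w[k].mean(0),e.max()-e.min())
px=lambda x,y:[135+y/8.43-.5,235+x/8.43-.5]
h=(atz(b,px(38,228),25)+atz(b,px(333,60),25))/2; f=(atz(b,px(235,518),25)+atz(b,px(490,372),25))/2
for d in(h-f,):print("stage heading",np.arctan2(d[1],d[0]),np.linalg.norm(d),f)
# plate side edges + front/hinge edge from both views (white plate mask)
for c,r,n in((a,(185,240,180,262),"s"),(b,(135,205,235,305),"t")):
    i=c["img"][r[0]:r[1],r[2]:r[3]].astype(int); m=((i.max(2)-i.min(2)<30)&(i.min(2)>110)).astype(np.uint8)
    l=max(cv2.findContours(m,cv2.RETR_EXTERNAL,cv2.CHAIN_APPROX_NONE)[0],key=cv2.contourArea)[:,0]
    w=np.array([atz(c,[y+r[0],x+r[2]],30)[:2] for x,y in l],np.float32); print(n,cv2.minAreaRect(w))
s,R=tool();x=R.apply([1,0,0]);print("yaw",np.arctan2(x[1],x[0]),"q1-q6",s["joints"][0]-s["joints"][5])
E
```

```text
[np.int64(566), np.int64(200)] 489.2290872681127
bg sat pct [0.296 0.311 0.323 0.368 0.822]
[np.int64(409), np.int64(261)] 416.69819994583645
bg sat pct [0.337 0.356 0.366 0.381 0.938]
(array([463.254,  33.407,   2.045]), np.float64(94.92025511445496), [np.float64(489.2290872681127), np.float64(416.69819994583645)]) [399.337 157.965]
(array([466.113,  33.599,   2.067]), np.float64(70.97872760123767), [np.float64(489.2290872681127)]) [399.444 156.706]
(array([462.794,  33.64 ,   2.04 ]), np.float64(15.077427341371264), [np.float64(416.69819994583645)]) [399.529 158.53 ]
nose end [402.624 155.402] 220.670952700001
nose end [401.241 156.784] 164.07216448673563
stage heading 0.5086408764495424 147.69697809794854 [575.455 380.826  25.   ]
s ((634.0413208007812, 435.62200927734375), (156.30723571777344, 161.84703063964844), 28.259260177612305)
t ((646.5672607421875, 414.9188232421875), (152.11492919921875, 138.04598999023438), 28.805004119873047)
yaw 0.2247979964178373 q1-q6 -1.3459895311463472
```

```bash
python3 - <<'E'
from h import *
print(delta([320,-230,250],1.1)); print(delta([463,33.5,130],2.043))
E
```

```text
(array([ 0.6517, -0.5737,  0.0008]), array([ 0.    ,  0.    , -0.5572]))
(array([ 1.147 , -1.1362,  0.3008]), array([ 0.    ,  0.    , -1.1575]))
```

Request:
jog_arm(
  series="0.652 -0.574 0 0 0 -0.557 1;0.652 -0.574 0 0 0 -0.557 1;0.652 -0.574 0 0 0 -0.557 1;0.652 -0.574 0 0 0 -0.557 1;0.652 -0.574 0 0 0 -0.557 1;0.652 -0.574 0 0 0 -0.557 1;0.652 -0.574 0 0 0 -0.557 1",
)

```text
time_s: 2.17
eef_pos: [320.9, -228.3, 250.5]
ee_rot: [0.0, 0.852, 0.524, 0.0]
force: [-0.3, -0.1, -0.7]
grip_width: 1.001
grip_force: 0.0
```

```bash
python3 - <<'E'
from h import *
print(sense()["joints"],delta([463,33.5,130],2.043))
E
```

```text
[-9.18187317e-01  1.67366492e-02  1.85021040e+00  1.52442649e-04
  1.27406380e+00 -4.50808397e-01] (array([0.7444, 0.0219, 0.3012]), array([ 3.000e-04,  2.000e-04, -5.982e-01]))
```

Request:
jog_arm(
  series="0.744 0.022 0.301 0 0 -0.598 0.2;0.744 0.022 0.301 0 0 -0.598 0.2;0.744 0.022 0.301 0 0 -0.598 0.2;0.744 0.022 0.301 0 0 -0.598 0.2;0.744 0.022 0.301 0 0 -0.598 0.2;0.744 0.022 0.301 0 0 -0.598 0.2;0.744 0.022 0.301 0 0 -0.598 0.2;0.744 0.022 0.301 0 0 -0.598 0.2",
)

```text
time_s: 3.18
eef_pos: [463.0, 29.9, 130.5]
ee_rot: [0.001, 0.525, 0.851, 0.0]
force: [-0.2, 0.6, 0.4]
grip_width: 0.599
grip_force: 0.0
```

```bash
python3 - <<'E'
from h import *
print(sense()["joints"],delta([463,33.5,53],2.043))
a=capture("scene");save("pre.png",a["img"][140:240,300:433],6)
E
```

```text
[-1.88747472e-01  3.20537455e-01  1.83211757e+00 -2.69127961e-04
  9.87915624e-01 -6.54083114e-01] (array([0.0082, 0.0039, 0.1938]), array([ 0.0004,  0.0005, -0.0043]))
```

View pics/pre.png

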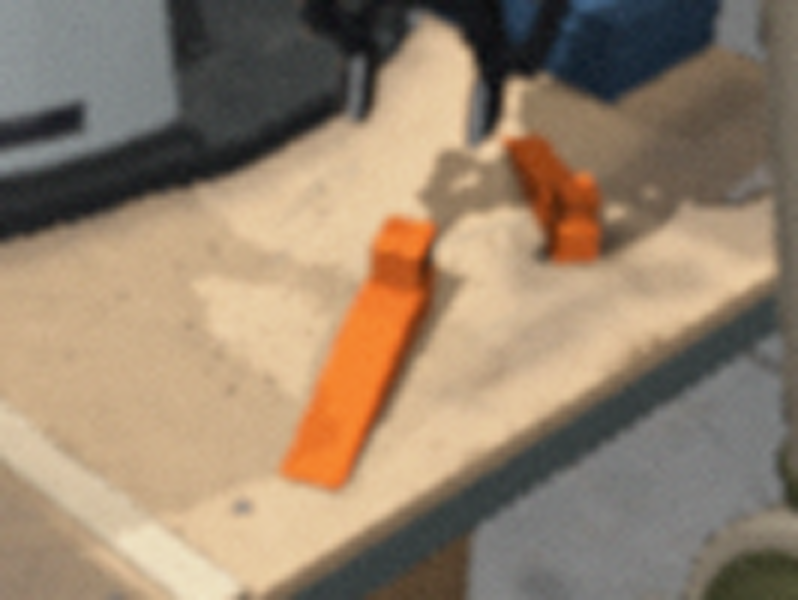

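Both fingers straddle the block of the larger wedge, whose top is at crop (400,235). Now I'll go down and settle.

Request:
jog_arm(
  series="0 0 0.1 0 0 0 0.2;0 0 0.16 0 0 0 0.2;0 0 0.194 0 0 0 0.2;0 0 0.194 0 0 0 0.2",
)

```text
time_s: 3.72
eef_pos: [462.9, 30.8, 52.3]
ee_rot: [-0.0, 0.524, 0.852, -0.0]
force: [0.7, 0.8, 0.8]
grip_width: 0.602
grip_force: 0.0
```

```bash
python3 - <<'E'
from h import *
s=sense();print(s["eef_pos"],s["force"],delta([463,33.5,53],2.043))
E
```

```text
[462.85069397  30.83057834  52.25799759] [0.74853323 0.79857045 0.84046124] (array([ 0.0058,  0.0033, -0.0019]), array([-0.0003, -0.0002, -0.0032]))
```

Request:
jog_arm(
  series="0.006 0.003 0 0 0 0 0.2;0.006 0.003 0 0 0 0 -1;0.006 0.003 0 0 0 0 -1;0.006 0.003 0 0 0 0 -1;0.006 0.003 0 0 0 0 -1;0.006 0.003 0 0 0 0 -1",
  grip_force=90,
)

```text
time_s: 4.47
eef_pos: [463.4, 34.0, 53.3]
ee_rot: [0.001, 0.524, 0.852, 0.0]
force: [-2.5, 0.7, 9.6]
grip_width: 0.282
grip_force: 89.2
```

```bash
python3 - <<'E'
from fit import *
s,R=tool();x=R.apply([1,0,0]);print(s["eef_pos"],np.arctan2(x[1],x[0]),s["force"],s["wrist_torque"],s["grip_width"],s["grip_force"])
E
```

```text
[463.35515493  34.03862245  53.26242097] 2.039316904984538 [-2.52095351  0.68675093  9.56852329] [0.07856215 0.35555526 0.0129199 ] 0.2815687501258272 89.23825979232788
```

Request:
jog_arm(
  series="0.006 0.003 -0.03 0 0 0 -1;0.006 0.003 -0.06 0 0 0 -1;0.006 0.003 -0.06 0 0 0 -1",
)

```text
time_s: 4.85
eef_pos: [463.6, 36.7, 77.4]
ee_rot: [0.001, 0.524, 0.852, 0.0]
force: [-0.7, -0.7, -2.1]
grip_width: 0.281
grip_force: 88.6
```

```bash
python3 - <<'E'
from fit import *
s,R=tool();print(s["eef_pos"],s["force"],s["wrist_torque"],s["grip_width"],s["grip_force"])
print(delta([417.5,294,78],.506))
b=capture("top");print(fit([(b,(205,245,335,396))],[463,34,2.04,20]))
E
```

```text
[463.55195378  36.65653394  77.40968338] [-0.65846325 -0.65935514 -2.12478913] [-0.07504128 -0.03935498 -0.00442586] 0.28128703354752116 88.63502740859985
(array([ 0.626 ,  0.1877, -0.002 ]), array([ 1.700e-03, -2.000e-04,  9.761e-01]))
(array([456.23701812,  50.06826545,   2.03839844,  12.07983657]), np.float64(171.18600268865657), [np.float64(265.27381947037003)])
```

Request:
jog_arm(
  series="0.31 0.09 -0.01 0 0 0.3 -1;0.626 0.188 -0.01 0 0 0.976 -1;0.626 0.188 -0.01 0 0 0.976 -1;0.626 0.188 -0.01 0 0 0.976 -1;0.626 0.188 -0.01 0 0 0.976 -1;0.626 0.188 -0.01 0 0 0.976 -1;0.626 0.188 -0.01 0 0 0.976 -1;0.626 0.188 -0.01 0 0 0.976 -1;0.626 0.188 -0.01 0 0 0.976 -1;0.626 0.188 -0.01 0 0 0.976 -1;0.626 0.188 -0.01 0 0 0.976 -1",
)

```text
time_s: 6.28
eef_pos: [416.9, 294.0, 80.1]
ee_rot: [0.0, 0.968, 0.252, -0.0]
force: [-0.2, -0.9, -2.9]
grip_width: 0.282
grip_force: 88.8
```

```bash
python3 - <<'E'
from fit import *
np.set_printoptions(precision=4,suppress=True)
s,R=tool();print(s["eef_pos"],s["force"],s["grip_width"],s["joints"])
a=capture("scene");b=capture("top")
s,R=tool();x=R.apply([1,0,0]);print(s["eef_pos"],np.arctan2(x[1],x[0]),delta([417.5,294,53.5],.506))
save("mv.png",np.hstack([cv2.resize(a["img"][180:250,220:310],(400,311)),cv2.resize(b["img"][160:230,260:350],(400,311))]))
E
```

```text
[416.8886 294.0121  80.0679] [-0.1628 -0.8934 -2.8645] 0.281891321321516 [0.3842 0.4865 1.7387 0.     0.917  1.4462]
[416.9924 294.0327  80.1747] 0.5077060726406883 (array([0.0011, 0.0007, 0.0667]), array([-0.    ,  0.0002,  0.0011]))
```

View pics/mv.png

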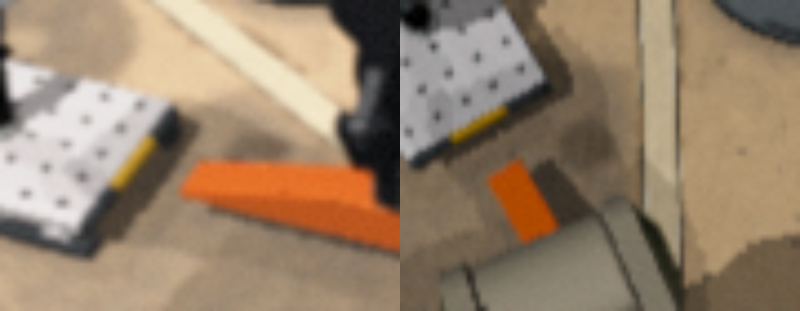

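The wedge is held level. Its nose is at crop (505,168) in the top view, lined up with the yellow middle at (480,125). Now I'll set it flat on the bench.

Request:
jog_arm(
  series="0.001 0 0.04 0 0 0 -1;0.001 0 0.06 0 0 0 -1;0.001 0 0.067 0 0 0 -1;0.001 0 0.067 0 0 0 -1;0.001 0 0.067 0 0 0 -1",
)

```text
time_s: 7.0
eef_pos: [416.9, 294.1, 53.7]
ee_rot: [0.0, 0.968, 0.251, -0.001]
force: [-5.3, -2.1, 7.3]
grip_width: 0.286
grip_force: 89.9
```

```bash
cat > look.py <<'E'
import fit as F
from fit import *
np.set_printoptions(precision=3,suppress=True)
def yellow(c,r):
    i=c["img"].astype(int);m=(i[...,0]-i[...,2]>90)&(i[...,1]>i[...,0]*.6);k=np.zeros_like(m);k[r[0]:r[1],r[2]:r[3]]=m[r[0]:r[1],r[2]:r[3]]
    return np.argwhere(k).mean(0),k.sum()
if __name__=="__main__":
    a=capture("scene");b=capture("top")
    s,R=tool();x=R.apply([1,0,0]);p=s["eef_pos"];y=np.arctan2(x[1],x[0]);print(p,y,s["force"],s["grip_width"])
    h=np.array([np.cos(.506),np.sin(.506)]);n=np.array([-h[1],h[0]]);B=np.array([575.5,381])
    print("TCP rel bar: along,lat",(p[:2]-B)@h,(p[:2]-B)@n,"tilt",R.apply([0,0,1]))
    ya,yb=yellow(a,(200,240,225,275)),yellow(b,(175,205,262,300));print(ya,yb,tri(a,ya[0],b,yb[0]))
    # nose: orange visible in top, leading edge + centreline in world at surface heights
    i=b["img"].astype(float);sat=(i[...,0]-i[...,2])/(i.max(2)+1);m=(sat>.65)&(i[...,1]<.6*i[...,0]);k=np.zeros_like(m);k[180:235,255:310]=m[180:235,255:310]
    P=np.argwhere(k);w=np.array([atz(b,q,10)[:2] for q in P])-B;u,v=w@h,w@n;print("orange u",u.min(),u.max(),"v mid",(v.min()+v.max())/2,v.mean(),"slope",np.polyfit(u,v,1)[0],len(u))
    for c in(a,b):print([(np.array(q["point"]),q["confidence"],(atz(c,q["point"],0)[:2]-B)@np.c_[h,n]) for q in mark_of("wedge_nose",c)[:2]])
E
python3 look.py
```

```text
[416.88  294.138  53.677] 0.5065338489649807 [-4.405 -2.415  8.504] 0.2814327822570344
TCP rel bar: along,lat -180.84364918257592 0.9023604079080059 tilt [-0.001 -0.001 -1.   ]
(array([220.536, 256.268]), np.int64(56)) (array([187.417, 277.292]), np.int64(24)) (array([570.515, 375.64 ,  11.827]), np.float64(20.064339610322374))
orange u -103.41997212593571 -41.92588484324559 v mid 1.4510146661553716 1.2212634021653361 slope 0.00858937042821426 152
[(array([227.8, 261.4]), 0.84, array([-37.339,   6.848])), (array([161.9, 387.8]), 0.69, array([-291.364, -438.875]))]
[(array([197.1, 426.8]), 0.83, array([-293.094, -432.492])), (array([199.6, 282.3]), 0.55, array([-41.528,   8.135]))]
```

Request:
jog_arm(
  series="0.04 0.002 0 0 0 0 -1;0.08 0.002 0 0 0 0 -1;0.12 0.002 0 0 0 0 -1;0.16 0.002 0 0 0 0 -1;0.19 0.002 0 0 0 0 -1;0.215 0.002 0 0 0 0 -1;0.225 0.002 0 0 0 0 -1;0.225 0.002 0 0 0 0 -1",
)

```text
time_s: 8.2
eef_pos: [496.7, 337.3, 53.7]
ee_rot: [0.0, 0.968, 0.25, 0.0]
force: [-0.4, -1.0, 4.6]
grip_width: 0.281
grip_force: 89.6
```

```bash
python3 look.py
```

```text
[496.785 337.336  53.708] 0.5061878836923902 [-0.871 -1.197  4.485] 0.2805467004427693
TCP rel bar: along,lat -90.0143671723729 -0.04052672985536532 tilt [ 0.001  0.    -1.   ]
 ** On entry to DLASCL parameter number  4 had an illegal value
 ** On entry to DLASCL parameter number  4 had an illegal value
 ** On entry to DLASCL parameter number  4 had an illegal value
 ** On entry to DLASCL parameter number  4 had an illegal value
 ** On entry to DLASCL parameter number  5 had an illegal value
 ** On entry to DLASCL parameter number  4 had an illegal valuelook.py:6: RuntimeWarning: Mean of empty slice.
  return np.argwhere(k).mean(0),k.sum()
  ret = um.true_divide(
Traceback (most recent call last):
  File "look.py", line 12, in <module>
    ya,yb=yellow(a,(200,240,225,275)),yellow(b,(175,205,262,300));print(ya,yb,tri(a,ya[0],b,yb[0]))
                                                                              ~~~^^^^^^^^^^^^^^^^^
  File "h.py", line 10, in tri
    s=np.linalg.lstsq(np.c_[d1,-d2],o2-o1,rcond=None)[0]
      ~~~~~~~~~~~~~~~^^^^^^^^^^^^^^^^^^^^^^^^^^^^^^^^
numpy.linalg.LinAlgError: SVD did not converge in Linear Least Squares
```

```bash
cat > st.py <<'E'
from h import *
np.set_printoptions(precision=2,suppress=True)
s,R=tool();h=np.array([np.cos(.506),np.sin(.506),0]);n=np.array([-h[1],h[0],0]);d=s["eef_pos"]-[575.5,381,0]
print("u",d@h,"lat",d@n,"z",s["eef_pos"][2],"push",s["force"]@h,s["force"],"torque",s["wrist_torque"],"axis",R.apply([0,0,1])*1000, s["grip_width"])
E
python3 -c "
from h import *
np.save('base.npy',capture('scene')['img'])"
```

Request:
jog_arm(
  series="0.007 0 0 0 0 0 -1;0.015 0 0 0 0 0 -1;0.015 0 0 0 0 0 -1;0.015 0 0 0 0 0 -1",
)

```text
time_s: 8.85
eef_pos: [501.6, 340.1, 53.7]
ee_rot: [0.0, 0.968, 0.25, -0.0]
force: [-3.0, -0.9, 5.8]
grip_width: 0.282
grip_force: 89.8
```

```bash
python3 st.py
```

```text
u -84.47048411238299 lat 0.02226527143781709 z 53.72130629555385 push -3.0967517202075645 [-3.04 -0.91  5.75] torque [-0.3   0.4   0.01] axis [   -0.36    -0.22 -1000.  ] 0.2815121421824269
```

Request:
jog_arm(
  series="0.008 0 0 0 0 0 -1;0.015 0 0 0 0 0 -1;0.015 0 0 0 0 0 -1;0.015 0 0 0 0 0 -1",
)

```text
time_s: 9.35
eef_pos: [505.2, 342.2, 53.7]
ee_rot: [0.001, 0.968, 0.251, -0.003]
force: [-13.3, -8.2, 13.3]
grip_width: 0.288
grip_force: 90.9
```

```bash
python3 st.py
```

```text
u -80.3414504501355 lat 0.1319724792541237 z 53.67749935047752 push -15.594460935730655 [-13.28  -8.21  13.29] torque [-1.36  1.86 -0.04] axis [  -5.1    -2.91 -999.98] 0.2878953052663843
```

Request:
jog_arm(
  series="0.01 0 0 0 0 0 -1;0.02 0 0 0 0 0 -1;0.025 0 0 0 0 0 -1;0.025 0 0 0 0 0 -1;0.025 0 0 0 0 0 -1",
)

```text
time_s: 9.98
eef_pos: [513.8, 347.1, 53.7]
ee_rot: [0.001, 0.968, 0.251, -0.003]
force: [-14.2, -7.6, 14.6]
grip_width: 0.281
grip_force: 91.0
```

```bash
cat > lift.py <<'E'
from h import *
from scipy.optimize import minimize
# register each patch old->new by subpixel template match; compare to predicted shift per mm lift
c=capture("scene");A=np.load("base.npy");g0=cv2.cvtColor(A,cv2.COLOR_RGB2GRAY).astype(np.float32);g1=cv2.cvtColor(c["img"],cv2.COLOR_RGB2GRAY).astype(np.float32)
h=np.array([np.cos(.506),np.sin(.506),0]);n=np.array([-h[1],h[0],0]);B=np.array([577,382,0.])
P=lambda u,v,z:B+u*h+v*n+[0,0,z]
def up(X,l):
    d=X-P(145,0,25);u,v,z=d@h,d@n,d[2];t=l/145 # front rises: rotate
    return P(145+u*np.cos(t)+z*np.sin(t),v,25-u*np.sin(t)+z*np.cos(t))
def shift(r0,c0,k):
    T=g0[r0-k:r0+k+1,c0-k:c0+k+1]; W=np.eye(2,3,dtype=np.float32)
    W[:,2]=[c0-k,r0-k]
    cc,W=cv2.findTransformECC(T,g1,W,cv2.MOTION_TRANSLATION,(3,200,1e-5),None,3)
    return np.array([W[1,2]-(r0-k),W[0,2]-(c0-k)]),cc
for nm,X in dict(front_mid=P(25,20,30),front_L=P(20,45,30),front_R=P(20,-45,30),mid=P(55,20,30),post=P(95,0,110),rear=P(135,40,30),rail=P(80,62,5)).items():
    p0=proj(c,X);e=(proj(c,up(X,4))-p0)/4
    r,q=np.round(p0).astype(int)
    try:
        d,cc=shift(r,q,6);print(nm,p0.round(),"shift",d.round(2),"per mm",e.round(2),"lift",round(d@e/(e@e),2),round(cc,3))
    except cv2.error as x:print(nm,"fail")
E
python3 st.py; python3 lift.py
```

```text
u -70.45155426274607 lat 0.2463796429071614 z 53.67340467453919 push -16.072828090702163 [-14.18  -7.57  14.62] torque [-1.26  1.99 -0.03] axis [  -5.47   -2.95 -999.98] 0.2811094832181252
front_mid [217. 237.] shift [-0.7  -0.22] per mm [-0.23 -0.05] lift 3.06 0.938
front_L [223. 234.] shift [-0.87 -0.29] per mm [-0.24 -0.06] lift 3.65 0.963
front_R [204. 250.] shift [-2.05 -0.29] per mm [-0.24 -0.05] lift 8.49 0.956
mid [215. 228.] shift [-0.36 -0.13] per mm [-0.17 -0.04] lift 2.1 0.974
post [184. 214.] shift [-0.3  -0.66] per mm [-0.15 -0.21] lift 2.79 0.991
rear [213. 199.] shift [-0.34 -0.65] per mm [-0.02 -0.02] lift 24.56 0.801
rail [229. 213.] shift [-0.11  0.23] per mm [-0.11  0.02] lift 1.31 0.996
```

Request:
jog_arm(
  series="0.007 0 0 0 0 0 -1;0.013 0 0 0 0 0 -1;0.013 0 0 0 0 0 -1;0.013 0 0 0 0 0 -1;0.013 0 0 0 0 0 -1",
)

```text
time_s: 10.65
eef_pos: [518.3, 349.6, 53.7]
ee_rot: [0.001, 0.968, 0.251, -0.003]
force: [-13.4, -6.3, 14.2]
grip_width: 0.285
grip_force: 90.8
```

```bash
python3 st.py; python3 lift.py; python3 -c "
from h import *
a=capture('scene');b=capture('top');save('end.png',np.hstack([cv2.resize(a['img'][175:245,190:280],(400,311)),cv2.resize(b['img'][135:205,235:325],(400,311))]))"
```

```text
u -65.19195784558684 lat 0.28041595542902087 z 53.680210030600065 push -14.758235519588474 [-13.41  -6.25  14.25] torque [-1.27  1.92 -0.02] axis [  -5.33   -2.8  -999.98] 0.28450196372908615
front_mid [217. 237.] shift [-0.99 -0.32] per mm [-0.23 -0.05] lift 4.32 0.943
front_L [223. 234.] shift [-1.21 -0.39] per mm [-0.24 -0.06] lift 5.06 0.972
front_R [204. 250.] shift [-3.19 -1.63] per mm [-0.24 -0.05] lift 14.14 0.886
mid [215. 228.] shift [-0.6  -0.21] per mm [-0.17 -0.04] lift 3.49 0.973
post [184. 214.] shift [-0.49 -0.87] per mm [-0.15 -0.21] lift 3.9 0.986
rear [213. 199.] shift [-0.24 -0.67] per mm [-0.02 -0.02] lift 21.81 0.736
rail [229. 213.] shift [-0.5  -0.59] per mm [-0.11  0.02] lift 3.71 0.994
```

View pics/end.png

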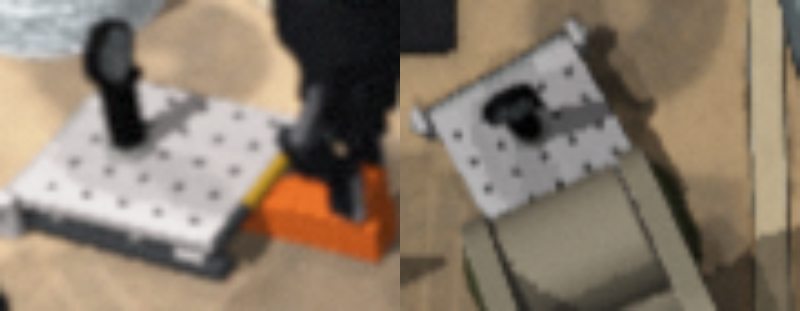

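The wedge is centred under the yellow middle, at left crop (265,190). The fingers are still on the block, 65 mm clear of the bar. Motion and image both give a lift of about 4 mm, so I'm handing in.

```bash
python3 -c "
from rig import finish_job
print(finish_job())"
```

```text
the job is handed in; nothing more can be done
None
```

I handed the job in with the wedge still gripped under the yellow middle of the bar and the plate lifted by about 4 mm, going by wedge travel and camera images; the arm touched nothing else on the bench that I saw.

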